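# Fetch the brass bush from behind the solenoid and the pinion

## Task

The brass bush for the starter stands in the nest at the back of the blue parts rack, shut in by the solenoid and the pinion. First stand the solenoid and the pinion on the black side mat, then fetch the bush and stand it inside the orange ring in the middle of the white disc, and then put the solenoid and the pinion back, each on the same place in the rack where it stood at the start. Set everything down upright, let nothing topple, and leave the green cap, the orange plug, the nut and the black regulator where they are.

Things in the scene. Friction and masses are not known exactly. Their poses are not given: they have to be found in the camera images.
- solenoid: starter solenoid, loose, about 0.42 kg: upright metal can 43 mm in diameter, 50 mm tall, with a brown cap 37 mm in diameter up to 64 mm and two copper terminals up to 78 mm. Origin at the centre of the underside, z up. Grip round the can, fingers left and right of the rack's file. It starts on one of the rack's two white-ringed places.
- pinion: starter drive pinion, loose, about 0.28 kg, grey steel: plain round drum 47 mm in diameter from 18 to 42 mm above the underside, standing on a toothed gear 36 mm in diameter. Origin at the centre of the underside, z up. Grip round the drum, fingers left and right of the rack's file. It starts on the rack's other white-ringed place.
- bush: brass bush, loose, about 45 g: upright brass cylinder 22 mm in diameter, 33 mm tall. Origin at the centre of the underside, z up. It stands in the nest at the rear of the rack, whose cheeks leave no room for fingers at its left and right: grip it along the rack's x, one finger in front and one behind, which needs the place in front of it empty.
- rack: blue parts rack, fixed: plate 180 mm (its x, pointing away from the robot) by 78 mm (its y), 5 mm thick; origin at the centre of the underside, turned up to 9 degrees. At y = 0, floor z = 5 mm: white-ringed places at x = -57 and +2 mm, bush nest at x = +46 mm: two cheeks 22 mm long in x, 30 mm high, 32 mm apart, with 3 mm high foot flanges out to y = 33 mm; open front, rear and top.
- side_mat: black rubber side mat with a yellow border line, fixed: 180 mm (its x, pointing away from the robot) by 78 mm (its y), 5 mm thick, flat, empty at the start; origin at the centre of the underside, z up, turned up to 9 degrees. Room for the solenoid and the pinion, for example at x = -45 and +45 mm.
- disc: round white assembly disc, fixed: 80 mm in diameter, 6 mm thick, flat, with an orange ring (41 mm outer, 34 mm inner diameter, flush) in the middle; origin at the centre of its underside, z up. Right of it stands the clamped starter, whose upright flange is about 120 mm high; the rack and the mat lie to its left, in either order.
- cap: bystander: green insulating cap, loose, upright, 23 mm in diameter, 33 mm tall; origin at the centre of its underside
- plug: bystander: orange two-pole plug, loose, upright, 26 x 22 mm, 46 mm tall; origin at the centre of its underside
- nut: bystander: steel hexagon nut lying flat, loose, 21 mm across the corners, 10 mm tall; origin at the centre of its underside
- regulator: bystander: black regulator on a light metal heat plate, loose, 44 x 44 mm, 14 mm tall; origin at the underside, near its middle
Things that resemble listed ones, but are neither listed nor needed, are in the scene too. What is shaped like the pinion but purple is not meant.

How it is judged (in metres and radians):
On the way, in this order (a step that is already met when the one before it is completed fails the run):
1. the solenoid and the pinion both stand on the side mat, upright, let go and at rest (x of solenoid in the frame of side_mat between -0.085 and 0.085 m and y of solenoid in the frame of side_mat between -0.039 and 0.039 m and height (world z) of each of solenoid, pinion below 0.012 m and angle between each of solenoid, pinion's own z axis and vertical below 0.15 rad and linear speed of each of solenoid, pinion below 0.03 m/s and contact force between each of solenoid, pinion and the fingers below 0.1 N and x of pinion in the frame of side_mat between -0.085 and 0.085 m and y of pinion in the frame of side_mat between -0.039 and 0.039 m), for 0.2 s.
2. with both still on the mat, the bush stands upright in the orange ring of the disc, let go and at rest (all of step 1 and horizontal distance between bush and disc below 0.015 m and height (world z) of bush between 0.003 and 0.012 m and angle between bush's own z axis and vertical below 0.15 rad and linear speed of bush below 0.03 m/s and contact force between bush and the fingers below 0.1 N), for 0.2 s.
At the end, for the whole second after the job is handed in: The bush stands upright on the disc, its axis within 15 mm of the disc's centre; the solenoid and the pinion stand upright in the rack, each within 15 mm of where it stood at the start; all let go and at rest; the four bystanders within 20 mm of where they were (horizontal distance between bush and disc below 0.015 m and height (world z) of bush between 0.003 and 0.012 m and angle between each of bush, solenoid, pinion's own z axis and vertical below 0.15 rad and linear speed of each of bush, solenoid, pinion below 0.03 m/s and contact force between each of bush, solenoid, pinion and the fingers below 0.1 N and distance of each of solenoid, pinion from where it was at the start of the episode below 0.015 m and distance of each of cap, plug, nut, regulator from where it was at the start of the episode below 0.02 m); the robot touches nothing.
It fails at once if the solenoid, the pinion or the bush topples (angle between any of solenoid, pinion, bush's own z axis and vertical above 0.6 rad).
It fails at once if a bystander (green cap, orange plug, nut, regulator) is moved by more than 20 mm (distance of any of cap, plug, nut, regulator from where it was at the start of the episode above 0.02 m).
It also fails if it takes over 112 s, if anything falls off the work surface, if the arm or the gripper's body presses on something with over 40 N, if the wrist force passes 120 N, or if a joint passes its speed limit or range.

## Robot

A 6-joint arm with a two-finger parallel gripper is mounted at the origin on a cart in front of the work surface, level with it; the furniture and walls round the work are solid. World frame = base frame: x ahead of the robot, y to its left, z up, the work surface at z = 0. Lengths are in m, angles in degrees, forces in N, time in s.
With the tool pointing down it reaches from about 0.4 to 0.825 m from the base axis. Payload 7 kg.
Tool frame: the origin (TCP) lies midway between the tips of the shut fingers; the grasp point (between the pads) lies 19 mm behind it (ctrl.hold_point_z is the distance from the TCP to the grasp point, in m); z points along the fingers, y is the line along which they close (so a half turn about z gives the same grasp; the last joint's range is limited). The gripper opens to 88 mm and grips with 3 to 60 N. Pads are 19 mm wide; open, the fingers measure 130 mm over their backs; the gripper's body (78 mm by 193 mm) begins 47 mm behind the grasp point.
Start: joints at [81.022, 20.546, 0.682, 0, -70.136, -16.507], TCP at [0.29, 0.609, 0.227] pointing down, gripper open.
Joint ranges: [-176.03, 176.03], [-82.01, 121.73], [-58.28, 71.71], [-173.87, 95.51], [-174.79, -0.11], [-173.66, 173.66]. Speed limits (degrees/s): [136.94, 136.94, 172.46, 180, 180, 180].

## Interface

Orientations are given as [roll, pitch, yaw] about the fixed x, y, z axes, in that order (R = Rz(yaw) Ry(pitch) Rx(roll)).
In Python, from plant import ctrl gives the robot as it stands.
- The arm moves only by the tool apply_moves, never from a script. Its argument "deltas" is a list of rows, each an object with "fingers": the finger opening in mm, from 0 to 87.6; "delta_pos": the shift along the tool's x, y, z in mm, a list of three; "angular": the turn, a rotation vector about the tool's x, y, z in degrees, a list of three. A call has 1 to 10 rows; each row is the pose to reach, as a shift and turn from the pose commanded when the call began, along the tool's axes at that moment; what a row does not reach only later rows make up. A row lasts 1/10 s, in which the tool goes at most 50 mm and 8.59 degrees, less where a joint would pass 70% of its speed; a pose out of reach is approached as far as the arm can. A call with a gripper value outside its range is refused whole. The fingers move at their own pace and stop on an object; the grip force is fixed at half the most. Time passes only in rows, so rows that repeat a pose let the fingers close. It gives the time, the measured TCP pose, the force, the opening and the grip force at its end, in the units of the state.
- ctrl.get_obs(): the state, without advancing time (a new reading comes with each control period).
- ctrl.snapshot(name): name is "scene" or "top"; returns the picture (384x512x3 uint8, red, green, blue); there is no depth.
- ctrl.camera_params(name): a dict with "fx", "fy", "cx", "cy" (pixels), "cam_to_world" (4x4, takes a point from camera to world coordinates). Camera axes: x right, y up, looking along -z (the intrinsics and any distortion apply to the point x, -y, -z); pixel columns grow to the right and rows downward; lengths in m; the calibration is good to about 2 mm. A picture is of the moment at which its call begins. camera_params takes no time and is no camera call.
- ctrl.close_job(): hands the job in; it is judged then, once.
The state is a dict: "clock": time; "joint_pos": joint angles; "qvel": joint speeds; "tau": joint torques, N m; "tool_pos": TCP position; "orientation": TCP orientation; "force": force on the tool from outside, world axes, zero at the start; "moment": the same for the moment, N m; "opening": finger opening in m; "gripper_force": force on a finger pad.
Only numpy, scipy, OpenCV 4.12 (cv2) and the standard library are available. Lean on these libraries where they do the work, as an engineer would, in place of code of your own. Each camera call takes 0.05 s, during which the arm holds its last target. There are 200 camera calls.

## Working session

There is one attempt and no reset: what is moved stays moved. The work goes in short steps, Python scripts to look and compute and a tool call to move; the robot and the scene stay as the last step left them, time stands still between calls to the robot, and variables do not carry over. Pictures are saved under pics/ and viewed, at most 14 in all, crops included, and the job is handed in when it is done.

Besides the shell and the picture viewer there is one more tool, called after "Request:" by a JSON object that holds its "method" and its "body". apply_moves: Moves the arm, as the interface text tells. Its arguments: {"type":"object","properties":{"deltas":{"type":"array"}},"required":["deltas"]}

```bash
mkdir -p pics; python3 - <<'E'
from plant import ctrl
import cv2
for n in("top","scene"):
    im=ctrl.snapshot(n); cv2.imwrite(f"pics/{n}0.png",cv2.resize(im[:,:,::-1],(800,600),interpolation=cv2.INTER_CUBIC))
    p=ctrl.camera_params(n); print(n,p)
print(ctrl.get_obs())
E
```

```text
top {'fx': 438.68942168932386, 'fy': 438.68942168932386, 'cx': 257.2438621635057, 'cy': 190.14347918890303, 'cam_to_world': array([[-0.01334994,  0.98674075, -0.16175438,  0.41715744],
       [-0.99921258, -0.00712021,  0.03903223,  0.19614197],
       [ 0.03736297,  0.1621481 ,  0.98605882,  1.03365311],
       [ 0.        ,  0.        ,  0.        ,  1.        ]])}
scene {'fx': 497.2394114234236, 'fy': 497.2394114234236, 'cx': 265.3995114318795, 'cy': 191.6017836529372, 'cam_to_world': array([[ 0.76083485,  0.31526334, -0.56722073,  0.0821575 ],
       [-0.64858928,  0.34045822, -0.68074969, -0.40329512],
       [-0.02150046,  0.88583137,  0.46350891,  0.41550774],
       [ 0.        ,  0.        ,  0.        ,  1.        ]])}
{'clock': 0.1, 'joint_pos': array([ 8.10208622e+01,  2.05886338e+01,  6.38410707e-01, -1.89368128e-02,
       -7.01357086e+01, -1.65066136e+01]), 'qvel': array([ 0.01535842, -0.13753676,  0.20643303,  0.10028001,  0.06540952,
       -0.08262777]), 'tau': array([-1.71730015e-03, -5.84162164e+01,  2.93752939e+01,  7.01558724e+00,
        1.02315238e-02, -3.62119977e-05]), 'tool_pos': array([0.29027433, 0.60890416, 0.22569325]), 'orientation': array([ 1.79912551e+02, -7.34891314e-03, -2.54921938e+01]), 'force': array([ 0.75823191, -0.50057339, -0.54476116]), 'moment': array([-0.00983926, -0.01833889, -0.05683476]), 'gripper_force': 0.0, 'opening': 0.08748910788499935}
```

View pics/top0.png

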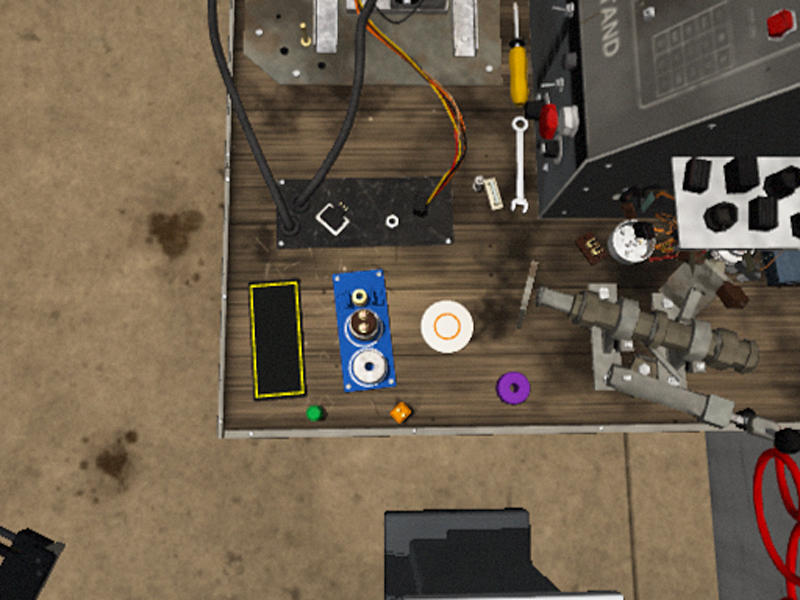

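View pics/scene0.png

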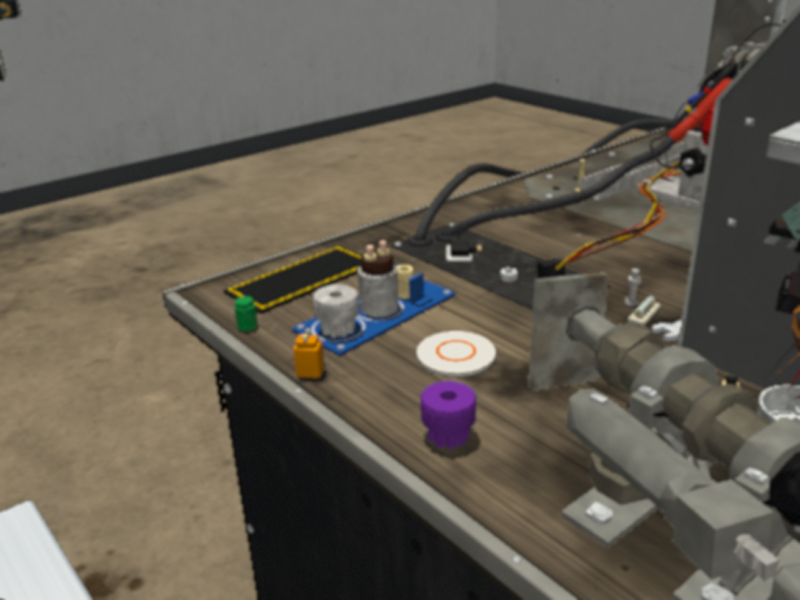

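The top view shows the mat at about (276,338), the rack at (364,330) with the bush at (359,297), solenoid at (363,324), pinion at (369,367), and the disc at (447,326). The cap is at (315,413) and the plug at (401,412). I'll enlarge this area to measure it.

```bash
python3 - <<'E'
from plant import ctrl
import cv2
im=ctrl.snapshot("top")
cv2.imwrite("pics/c1.png",cv2.resize(im[160:280,150:310,::-1],(800,600),interpolation=cv2.INTER_CUBIC))
E
cat > h.py <<'E'
import numpy as np
from plant import ctrl
def world(n,u,v,z):
    p=ctrl.camera_params(n); T=p["cam_to_world"]
    d=T[:3,:3]@np.array([(u-p["cx"])/p["fx"],-(v-p["cy"])/p["fy"],-1])
    o=T[:3,3]; return (o+d*(z-o[2])/d[2])[:2]
def pix(n,P):
    p=ctrl.camera_params(n); T=p["cam_to_world"]
    c=T[:3,:3].T@(np.array(P)-T[:3,3]); return np.array([p["cx"]+p["fx"]*c[0]/-c[2],p["cy"]-p["fy"]*c[1]/-c[2]])
def crop(u,v,z,x0=150,y0=160,s=5): # crop pixel to world
    return world("top",x0+(u+.5)/s-.5,y0+(v+.5)/s-.5,z)
E
```

```text
(no output)
```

View pics/c1.png

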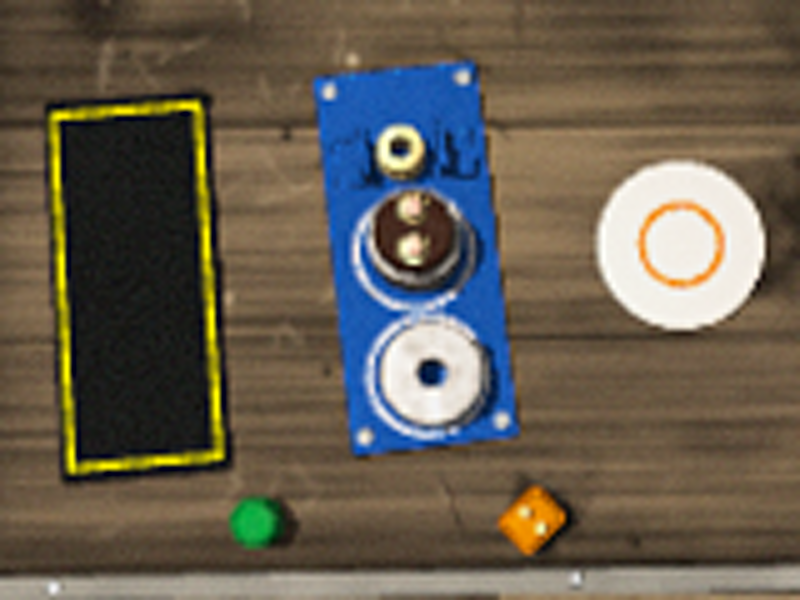

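The crop (5x, offset 150,160) gives these positions:
- **Rack corners:** (316,78), (476,62), (518,435), (356,454)
- **Mat corners:** (46,104), (209,94), (229,465), (66,479)
- **Disc centre:** (681,245)
- **Top centres:** solenoid cap (415,233), pinion (432,372), bush (400,149)

```bash
python3 - <<'E'
from h import *
def fr(c,z):
    w=np.array([crop(*p,z) for p in c]); m=w.mean(0)
    d=(w[0]+w[1]-w[2]-w[3])/2; e=(w[0]+w[3]-w[1]-w[2])/2
    print("dims",np.linalg.norm(d),np.linalg.norm(e)); a=np.arctan2(d[1],d[0]); b=np.arctan2(-e[0],e[1])
    print("centre",m.round(4),np.degrees([a,b])); return m,(a*180+b*78)/258
rk=fr([(316,78),(476,62),(518,435),(356,454)],.005)
mt=fr([(46,104),(209,94),(229,465),(66,479)],.005)
def P(f,x,y=0):
    m,a=f; return (m+[x*np.cos(a)-y*np.sin(a),x*np.sin(a)+y*np.cos(a)]).round(4)
print("pin",P(rk,-.057),"sol",P(rk,.002),"bush",P(rk,.046),"mat",P(mt,-.045),P(mt,.045))
print("seen pin",crop(432,372,.047),"sol",crop(415,233,.069),"bush",crop(400,149,.038),"disc",crop(681,245,.006))
print("cap",crop(257,521,.033),"plug",crop(533,519,.046))
E
```

```text
dims 0.17850378677497794 0.07613392110811237
centre [0.5376 0.2135] [5.9522582  5.72390514]
dims 0.17562537448473337 0.07584892144679388
centre [0.5255 0.3438] [3.95692381 3.7008097 ]
pin [0.4809 0.2077] sol [0.5396 0.2137] bush [0.5834 0.2182] mat [0.4806 0.3408] [0.5704 0.3469]
seen pin [0.47980574 0.20603446] sol [0.53980304 0.21298811] bush [0.5826746  0.22024462] disc [0.54101268 0.0884682 ]
cap [0.41498616 0.28486844] plug [0.4142437  0.16157145]
```

```bash
cat >> h.py <<'E'
from scipy.spatial.transform import Rotation as Ro
def mv(x,y,z,yaw,o=None):
    o=o or ctrl.get_obs(); R=Ro.from_euler("xyz",o["orientation"],degrees=True)
    d=R.inv().apply(np.array([x,y,z])-o["tool_pos"])*1000
    print("delta",d.round(1),"ang",(R.inv()*Ro.from_euler("xyz",[180,0,yaw],degrees=True)).as_rotvec(degrees=True).round(2))
E
python3 -c "
from h import *
mv(.480,.207,.20,5.9)
print(crop(0,0,0),[world('top',a*.64,b*.64,0) for a,b in [(333,218),(290,228),(392,221),(537,262),(520,325)]])"
```

```text
delta [344.2 281.2  26.3] ang [ 7.000e-02  1.000e-02 -3.139e+01]
[0.66269862 0.412188  ] [array([0.71196049, 0.26069625]), array([0.69617612, 0.32689297]), array([0.70688836, 0.16911328]), array([ 0.6404753 , -0.05553482]), array([ 0.5421849 , -0.02483591])]
```

Request:
{"method": "apply_moves", "body": {"deltas": [{"fingers":87,"delta_pos":[34,28,0],"angular":[0,0,-3]},{"fingers":87,"delta_pos":[69,56,4],"angular":[0,0,-7]},{"fingers":87,"delta_pos":[104,85,8],"angular":[0,0,-11]},{"fingers":87,"delta_pos":[140,114,12],"angular":[0,0,-15]},{"fingers":87,"delta_pos":[176,143,16],"angular":[0,0,-19]},{"fingers":87,"delta_pos":[212,172,20],"angular":[0,0,-23]},{"fingers":87,"delta_pos":[248,202,24],"angular":[0,0,-27]},{"fingers":87,"delta_pos":[284,232,26],"angular":[0,0,-30]},{"fingers":87,"delta_pos":[318,260,26],"angular":[0,0,-31.4]},{"fingers":87,"delta_pos":[344.2,281.2,26.3],"angular":[0,0,-31.4]}]}}

```text
clock: 1.15
tool_pos: [0.4805, 0.205, 0.2003]
orientation: [180.0, 0.0, 5.9]
force: [1.2, 0.1, -0.1]
opening: 0.0869
gripper_force: 0.0
```

```bash
python3 - <<'E'
from h import *
import cv2
o=ctrl.get_obs();print(o["clock"],o["tool_pos"],o["orientation"])
im=ctrl.snapshot("scene"); cv2.imwrite("pics/s1.png",cv2.resize(im[100:260,130:344,::-1],(800,600),interpolation=cv2.INTER_CUBIC))
for P in [(.480,.207,.047),(.5397,.2134,.069)]: print((pix("scene",P)-[130,100])*[800/214,3.75])
mv(.480,.207,.10,5.9)
E
```

```text
1.15 [0.48052643 0.20501409 0.2002592 ] [1.79993544e+02 9.42818601e-03 5.92405181e+00]
[311.07354801 327.96025588]
[407.86916342 238.59677585]
delta [ -0.8  -5.  100.1] ang [ 0.07  0.04 -0.08]
```

View pics/s1.png

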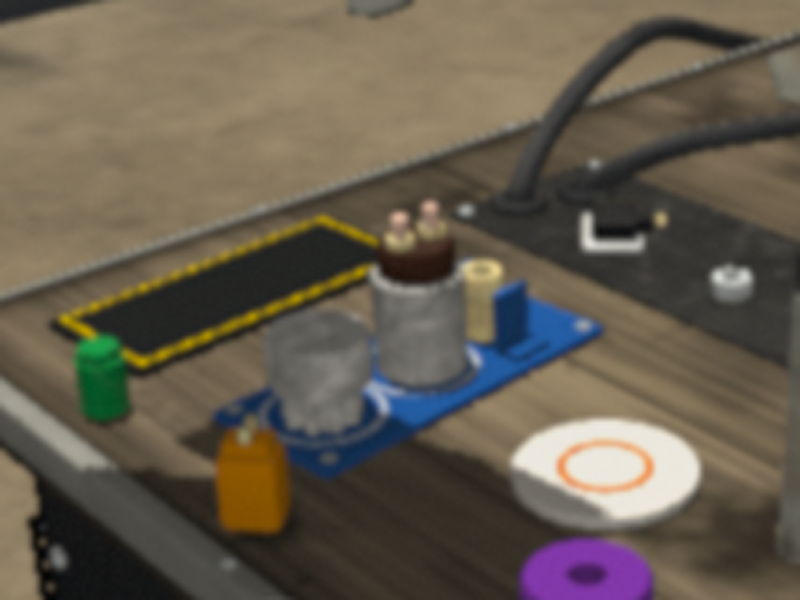

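The scene crop has the pinion top at (318,330) and the solenoid cap at (415,238). My predictions match to about 2 mm, so I'm descending onto the pinion.

Request:
{"method": "apply_moves", "body": {"deltas": [{"fingers":87,"delta_pos":[0,-2,25],"angular":[0,0,0]},{"fingers":87,"delta_pos":[0,-2,60],"angular":[0,0,0]},{"fingers":87,"delta_pos":[0,-2,95],"angular":[0,0,0]},{"fingers":87,"delta_pos":[0,-2,130],"angular":[0,0,0]},{"fingers":87,"delta_pos":[0,-2,155],"angular":[0,0,0]},{"fingers":87,"delta_pos":[0,-2,172],"angular":[0,0,0]},{"fingers":87,"delta_pos":[0,-2,182],"angular":[0,0,0]},{"fingers":87,"delta_pos":[0,-2,184],"angular":[0,0,0]},{"fingers":87,"delta_pos":[0,-2,184],"angular":[0,0,0]}]}}

```text
clock: 2.1
tool_pos: [0.4801, 0.2095, 0.0165]
orientation: [180.0, -0.0, 5.9]
force: [0.9, -1.2, 0.3]
opening: 0.0869
gripper_force: 0.0
```

Request:
{"method": "apply_moves", "body": {"deltas": [{"fingers":60,"delta_pos":[0,0,0],"angular":[0,0,0]},{"fingers":52,"delta_pos":[0,0,0],"angular":[0,0,0]},{"fingers":47,"delta_pos":[0,0,0],"angular":[0,0,0]},{"fingers":40,"delta_pos":[0,0,0],"angular":[0,0,0]},{"fingers":40,"delta_pos":[0,0,0],"angular":[0,0,0]},{"fingers":40,"delta_pos":[0,0,0],"angular":[0,0,0]},{"fingers":40,"delta_pos":[0,0,0],"angular":[0,0,0]},{"fingers":40,"delta_pos":[0,0,0],"angular":[0,0,0]}]}}

```text
clock: 2.9
tool_pos: [0.4798, 0.2087, 0.0165]
orientation: [180.0, 0.0, 5.9]
force: [-0.6, -3.1, 4.8]
opening: 0.0465
gripper_force: 30.0
```

Request:
{"method": "apply_moves", "body": {"deltas": [{"fingers":40,"delta_pos":[0,0,-15],"angular":[0,0,0]},{"fingers":40,"delta_pos":[0,0,-40],"angular":[0,0,0]},{"fingers":40,"delta_pos":[0,0,-65],"angular":[0,0,0]},{"fingers":40,"delta_pos":[2,-20,-75],"angular":[0,0,0]},{"fingers":40,"delta_pos":[5,-45,-78],"angular":[0,0,1]},{"fingers":40,"delta_pos":[8,-75,-78],"angular":[0,0,1.5]},{"fingers":40,"delta_pos":[11,-102,-78],"angular":[0,0,2]},{"fingers":40,"delta_pos":[13,-122,-75],"angular":[0,0,2.1]},{"fingers":40,"delta_pos":[14.4,-131.3,-65],"angular":[0,0,2.1]},{"fingers":40,"delta_pos":[14.4,-131.3,-50],"angular":[0,0,2.1]}]}}

```text
clock: 3.9
tool_pos: [0.4807, 0.3431, 0.0654]
orientation: [-180.0, -0.0, 3.9]
force: [-0.3, -1.6, -3.6]
opening: 0.0465
gripper_force: 30.0
```

Request:
{"method": "apply_moves", "body": {"deltas": [{"fingers":40,"delta_pos":[0,0,15],"angular":[0,0,0]},{"fingers":40,"delta_pos":[0,0,30],"angular":[0,0,0]},{"fingers":40,"delta_pos":[0,0,40],"angular":[0,0,0]},{"fingers":40,"delta_pos":[0,0,46],"angular":[0,0,0]},{"fingers":40,"delta_pos":[0,0,48],"angular":[0,0,0]},{"fingers":40,"delta_pos":[0,0,48],"angular":[0,0,0]},{"fingers":40,"delta_pos":[0,0,48],"angular":[0,0,0]}]}}

```text
clock: 4.6
tool_pos: [0.4811, 0.3418, 0.0188]
orientation: [-180.0, -0.0, 3.8]
force: [-0.2, 0.4, -3.1]
opening: 0.0463
gripper_force: 30.0
```

Request:
{"method": "apply_moves", "body": {"deltas": [{"fingers":40,"delta_pos":[0,0,1],"angular":[0,0,0]},{"fingers":40,"delta_pos":[0,0,2],"angular":[0,0,0]},{"fingers":40,"delta_pos":[0,0,2],"angular":[0,0,0]},{"fingers":50,"delta_pos":[0,0,2],"angular":[0,0,0]},{"fingers":60,"delta_pos":[0,0,2],"angular":[0,0,0]},{"fingers":75,"delta_pos":[0,0,2],"angular":[0,0,0]},{"fingers":87,"delta_pos":[0,0,2],"angular":[0,0,0]},{"fingers":87,"delta_pos":[0,0,2],"angular":[0,0,0]}]}}

```text
clock: 5.4
tool_pos: [0.4808, 0.3415, 0.0164]
orientation: [-180.0, -0.0, 3.8]
force: [-0.9, 0.3, -0.5]
opening: 0.0766
gripper_force: 0.0
```

```bash
python3 - <<'E'
from h import *
o=ctrl.get_obs();print(o["tool_pos"],o["force"],o["opening"])
mv(.481,.342,.15,5.9); mv(.540,.2125,.15,5.9); mv(.540,.2125,.026,5.9)
E
```

```text
[0.48079757 0.3415045  0.01636416] [-0.9218045   0.32943324 -0.46953871] 0.0765682068198344
delta [   0.3   -0.5 -133.6] ang [-0.01 -0.01 -2.08]
delta [  50.5  132.6 -133.6] ang [-0.01 -0.01 -2.08]
delta [ 50.5 132.7  -9.6] ang [-0.01 -0.01 -2.08]
```

Request:
{"method": "apply_moves", "body": {"deltas": [{"fingers":87,"delta_pos":[0,0,-30],"angular":[0,0,0]},{"fingers":87,"delta_pos":[0,0,-75],"angular":[0,0,0]},{"fingers":87,"delta_pos":[0,0,-115],"angular":[0,0,0]},{"fingers":87,"delta_pos":[10,20,-133],"angular":[0,0,0]},{"fingers":87,"delta_pos":[20,55,-133],"angular":[0,0,-1]},{"fingers":87,"delta_pos":[34,90,-133],"angular":[0,0,-2]},{"fingers":87,"delta_pos":[46,120,-133],"angular":[0,0,-2.1]},{"fingers":87,"delta_pos":[50.5,132.6,-133],"angular":[0,0,-2.1]},{"fingers":87,"delta_pos":[50.5,132.6,-133],"angular":[0,0,-2.1]},{"fingers":87,"delta_pos":[50.5,132.6,-125],"angular":[0,0,-2.1]}]}}

```text
clock: 6.4
tool_pos: [0.5406, 0.2131, 0.142]
orientation: [-179.9, -0.1, 5.9]
force: [0.6, 0.4, -0.3]
opening: 0.0871
gripper_force: 0.0
```

Request:
{"method": "apply_moves", "body": {"deltas": [{"fingers":87,"delta_pos":[0,0,25],"angular":[0,0,0]},{"fingers":87,"delta_pos":[0,0,55],"angular":[0,0,0]},{"fingers":87,"delta_pos":[0,0,85],"angular":[0,0,0]},{"fingers":87,"delta_pos":[0,0,105],"angular":[0,0,0]},{"fingers":87,"delta_pos":[0,0,114],"angular":[0,0,0]},{"fingers":87,"delta_pos":[0,0,117],"angular":[0,0,0]},{"fingers":87,"delta_pos":[0,0,117],"angular":[0,0,0]},{"fingers":60,"delta_pos":[0,0,117],"angular":[0,0,0]},{"fingers":50,"delta_pos":[0,0,117],"angular":[0,0,0]},{"fingers":44,"delta_pos":[0,0,117],"angular":[0,0,0]}]}}

```text
clock: 7.4
tool_pos: [0.5404, 0.2128, 0.0252]
orientation: [-180.0, -0.1, 5.9]
force: [-0.1, 0.4, -0.9]
opening: 0.0684
gripper_force: 0.0
```

Request:
{"method": "apply_moves", "body": {"deltas": [{"fingers":36,"delta_pos":[0,0,0],"angular":[0,0,0]},{"fingers":36,"delta_pos":[0,0,0],"angular":[0,0,0]},{"fingers":36,"delta_pos":[0,0,0],"angular":[0,0,0]},{"fingers":36,"delta_pos":[0,0,0],"angular":[0,0,0]},{"fingers":36,"delta_pos":[0,0,0],"angular":[0,0,0]}]}}

```text
clock: 7.9
tool_pos: [0.5401, 0.2126, 0.0244]
orientation: [-180.0, -0.0, 5.9]
force: [-0.8, 0.9, 0.7]
opening: 0.0423
gripper_force: 30.0
```

```bash
python3 - <<'E'
from h import *
o=ctrl.get_obs();print(o["tool_pos"],o["force"],o["opening"])
mv(.5704,.3465,.024,3.8)
E
```

```text
[0.5400759  0.21262078 0.02438134] [-0.79306831  0.93142814  0.73425152] 0.04229423230067776
delta [  44.  -130.     0.4] ang [-0.01 -0.01  2.12]
```

Request:
{"method": "apply_moves", "body": {"deltas": [{"fingers":36,"delta_pos":[0,0,-12],"angular":[0,0,0]},{"fingers":36,"delta_pos":[0,0,-35],"angular":[0,0,0]},{"fingers":36,"delta_pos":[0,0,-60],"angular":[0,0,0]},{"fingers":36,"delta_pos":[7,-20,-70],"angular":[0,0,0]},{"fingers":36,"delta_pos":[16,-48,-70],"angular":[0,0,1]},{"fingers":36,"delta_pos":[26,-76,-70],"angular":[0,0,1.5]},{"fingers":36,"delta_pos":[35,-102,-70],"angular":[0,0,2]},{"fingers":36,"delta_pos":[41,-122,-68],"angular":[0,0,2.1]},{"fingers":36,"delta_pos":[44,-130,-60],"angular":[0,0,2.1]},{"fingers":36,"delta_pos":[44,-130,-45],"angular":[0,0,2.1]}]}}

```text
clock: 8.9
tool_pos: [0.5706, 0.3475, 0.0693]
orientation: [-179.9, -0.1, 3.9]
force: [-0.3, -0.2, -3.6]
opening: 0.0424
gripper_force: 30.0
```

Request:
{"method": "apply_moves", "body": {"deltas": [{"fingers":36,"delta_pos":[0,0,12],"angular":[0,0,0]},{"fingers":36,"delta_pos":[0,0,26],"angular":[0,0,0]},{"fingers":36,"delta_pos":[0,0,36],"angular":[0,0,0]},{"fingers":36,"delta_pos":[0,0,42],"angular":[0,0,0]},{"fingers":36,"delta_pos":[0,0,44.5],"angular":[0,0,0]},{"fingers":36,"delta_pos":[0,0,44.5],"angular":[0,0,0]},{"fingers":36,"delta_pos":[0,0,44.5],"angular":[0,0,0]}]}}

```text
clock: 9.6
tool_pos: [0.5707, 0.3466, 0.0252]
orientation: [-180.0, -0.1, 3.8]
force: [0.3, -0.2, -4.5]
opening: 0.0423
gripper_force: 30.0
```

Request:
{"method": "apply_moves", "body": {"deltas": [{"fingers":36,"delta_pos":[0,0,0.6],"angular":[0,0,0]},{"fingers":36,"delta_pos":[0,0,1.2],"angular":[0,0,0]},{"fingers":36,"delta_pos":[0,0,1.2],"angular":[0,0,0]},{"fingers":45,"delta_pos":[0,0,1.2],"angular":[0,0,0]},{"fingers":55,"delta_pos":[0,0,1.2],"angular":[0,0,0]},{"fingers":70,"delta_pos":[0,0,1.2],"angular":[0,0,0]},{"fingers":87,"delta_pos":[0,0,1.2],"angular":[0,0,0]},{"fingers":87,"delta_pos":[0,0,1.2],"angular":[0,0,0]},{"fingers":87,"delta_pos":[0,0,-20],"angular":[0,0,0]},{"fingers":87,"delta_pos":[0,0,-60],"angular":[0,0,0]}]}}

```text
clock: 10.6
tool_pos: [0.5686, 0.3447, 0.082]
orientation: [179.8, 0.3, 3.8]
force: [0.4, 1.4, 1.0]
opening: 0.0852
gripper_force: 0.0
```

```bash
python3 - <<'E'
from h import *
o=ctrl.get_obs();print(o["tool_pos"],o["force"],o["opening"])
mv(.583,.219,.15,-84.1);
E
```

```text
[0.56855519 0.34469969 0.08200232] [0.37298049 1.37224402 0.97644257] 0.08517435697512997
delta [  5.8 126.7 -67.5] ang [4.200e-01 6.000e-02 8.788e+01]
```

Request:
{"method": "apply_moves", "body": {"deltas": [{"fingers":87,"delta_pos":[0,0,-35],"angular":[0,0,0]},{"fingers":87,"delta_pos":[0,0,-68],"angular":[0,0,8]},{"fingers":87,"delta_pos":[0,20,-68],"angular":[0,0,16]},{"fingers":87,"delta_pos":[0,50,-68],"angular":[0,0,24]},{"fingers":87,"delta_pos":[2,80,-68],"angular":[0,0,32]},{"fingers":87,"delta_pos":[4,105,-68],"angular":[0,0,40]},{"fingers":87,"delta_pos":[4,122,-68],"angular":[0,0,48]},{"fingers":70,"delta_pos":[4,128,-68],"angular":[0,0,56]},{"fingers":60,"delta_pos":[4,128,-68],"angular":[0,0,64]},{"fingers":60,"delta_pos":[4,128,-68],"angular":[0,0,72]}]}}

```text
clock: 11.6
tool_pos: [0.5829, 0.2184, 0.1529]
orientation: [-180.0, 0.0, -68.6]
force: [0.7, 0.7, -0.3]
opening: 0.0686
gripper_force: 0.0
```

Request:
{"method": "apply_moves", "body": {"deltas": [{"fingers":60,"delta_pos":[0,0,0],"angular":[0,0,8]},{"fingers":60,"delta_pos":[0,0,0],"angular":[0,0,15.9]},{"fingers":60,"delta_pos":[0,0,0],"angular":[0,0,15.9]},{"fingers":60,"delta_pos":[0,0,0],"angular":[0,0,15.9]}]}}

```text
clock: 12.0
tool_pos: [0.5828, 0.2189, 0.1528]
orientation: [-180.0, -0.0, -83.9]
force: [0.2, 0.7, -0.6]
opening: 0.0599
gripper_force: 0.0
```

```bash
python3 - <<'E'
from h import *
import cv2
o=ctrl.get_obs();print(o["tool_pos"],o["orientation"],o["opening"])
mv(.583,.219,.15,-84.1); mv(.583,.219,.010,-84.1)
im=ctrl.snapshot("scene"); cv2.imwrite("pics/s2.png",cv2.resize(im[100:260,130:344,::-1],(800,600),interpolation=cv2.INTER_CUBIC))
for P in [(.583,.219,.038),(.583,.219,.005)]: print((pix("scene",P)-[130,100])*[800/214,3.75])
E
```

```text
[0.58283223 0.21885638 0.15275942] [-1.79998407e+02 -1.17688707e-03 -8.38505245e+01] 0.0599401689853895
delta [-0.1 -0.2  2.8] ang [-0.   -0.    0.25]
delta [-1.000e-01 -2.000e-01  1.428e+02] ang [-0.   -0.    0.25]
[475.75987983 268.82186036]
[477.74650253 330.79425886]
```

View pics/s2.png

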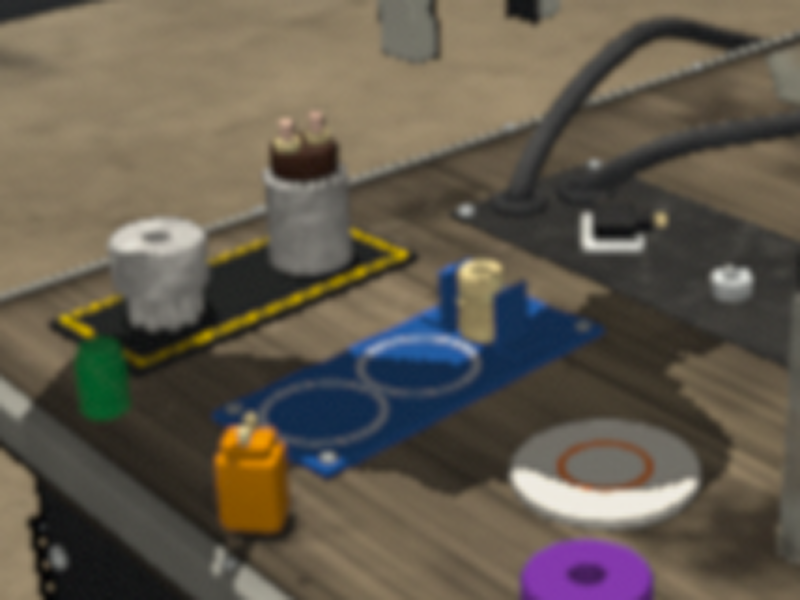

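Both parts stand on the mat, the pinion at about (158,275) and the solenoid at (308,200). The bush stands free at (482,300) with the place in front of it empty, so I'm going down for it.

Request:
{"method": "apply_moves", "body": {"deltas": [{"fingers":60,"delta_pos":[0,0,25],"angular":[0,0,0.2]},{"fingers":60,"delta_pos":[0,0,60],"angular":[0,0,0.2]},{"fingers":60,"delta_pos":[0,0,90],"angular":[0,0,0.2]},{"fingers":60,"delta_pos":[0,0,115],"angular":[0,0,0.2]},{"fingers":60,"delta_pos":[0,0,132],"angular":[0,0,0.2]},{"fingers":60,"delta_pos":[0,0,141],"angular":[0,0,0.2]},{"fingers":60,"delta_pos":[0,0,142],"angular":[0,0,0.2]},{"fingers":60,"delta_pos":[0,0,142],"angular":[0,0,0.2]}]}}

```text
clock: 12.85
tool_pos: [0.5833, 0.2192, 0.0113]
orientation: [-180.0, 0.0, -84.2]
force: [0.1, -0.2, 0.6]
opening: 0.06
gripper_force: 0.0
```

Request:
{"method": "apply_moves", "body": {"deltas": [{"fingers":40,"delta_pos":[0,0,0],"angular":[0,0,0]},{"fingers":30,"delta_pos":[0,0,0],"angular":[0,0,0]},{"fingers":24,"delta_pos":[0,0,0],"angular":[0,0,0]},{"fingers":18,"delta_pos":[0,0,0],"angular":[0,0,0]},{"fingers":16,"delta_pos":[0,0,0],"angular":[0,0,0]},{"fingers":16,"delta_pos":[0,0,0],"angular":[0,0,0]},{"fingers":16,"delta_pos":[0,0,0],"angular":[0,0,0]},{"fingers":16,"delta_pos":[0,0,0],"angular":[0,0,0]}]}}

```text
clock: 13.65
tool_pos: [0.5829, 0.2189, 0.0109]
orientation: [-180.0, 0.0, -84.3]
force: [-0.8, 0.2, 2.9]
opening: 0.021
gripper_force: 30.0
```

```bash
python3 - <<'E'
from h import *
o=ctrl.get_obs();print(o["tool_pos"],o["orientation"],o["opening"],o["force"])
mv(.541,.088,.012,-90)
E
```

```text
[0.582909   0.21893138 0.01093367] [-1.79990697e+02  1.16608228e-03 -8.42777011e+01] 0.02101041763540637 [-0.83609446  0.1653145   2.88930711]
delta [126.1  54.8  -1.1] ang [-0.01  0.    5.72]
```

Request:
{"method": "apply_moves", "body": {"deltas": [{"fingers":16,"delta_pos":[0,0,-12],"angular":[0,0,0]},{"fingers":16,"delta_pos":[0,0,-32],"angular":[0,0,0]},{"fingers":16,"delta_pos":[0,0,-55],"angular":[0,0,0]},{"fingers":16,"delta_pos":[15,7,-65],"angular":[0,0,0]},{"fingers":16,"delta_pos":[42,18,-65],"angular":[0,0,0]},{"fingers":16,"delta_pos":[72,31,-65],"angular":[0,0,0]},{"fingers":16,"delta_pos":[100,43,-65],"angular":[0,0,0]},{"fingers":16,"delta_pos":[119,52,-65],"angular":[0,0,0]},{"fingers":16,"delta_pos":[126,55,-55],"angular":[0,0,0]},{"fingers":16,"delta_pos":[126,55,-40],"angular":[0,0,0]}]}}

```text
clock: 14.65
tool_pos: [0.541, 0.0872, 0.0513]
orientation: [-179.9, 0.1, -84.4]
force: [0.4, -0.1, -0.3]
opening: 0.0213
gripper_force: 30.0
```

Request:
{"method": "apply_moves", "body": {"deltas": [{"fingers":16,"delta_pos":[0,0,12],"angular":[0,0,0]},{"fingers":16,"delta_pos":[0,0,24],"angular":[0,0,0]},{"fingers":16,"delta_pos":[0,0,32],"angular":[0,0,0]},{"fingers":16,"delta_pos":[0,0,36],"angular":[0,0,0]},{"fingers":16,"delta_pos":[0,0,38],"angular":[0,0,0]},{"fingers":16,"delta_pos":[0,0,38],"angular":[0,0,0]},{"fingers":16,"delta_pos":[0,0,38],"angular":[0,0,0]}]}}

```text
clock: 15.35
tool_pos: [0.5409, 0.0882, 0.0131]
orientation: [-180.0, 0.0, -84.3]
force: [0.6, -0.3, -0.4]
opening: 0.0213
gripper_force: 30.0
```

```bash
python3 - <<'E'
from h import *
import cv2
o=ctrl.get_obs();print(o["tool_pos"],o["orientation"],o["opening"],o["force"])
im=ctrl.snapshot("scene"); cv2.imwrite("pics/s3.png",cv2.resize(im[150:290,200:387,::-1],(800,600),interpolation=cv2.INTER_CUBIC))
E
```

```text
[0.54092823 0.08820863 0.01310552] [-1.79966567e+02  9.14994405e-03 -8.42723120e+01] 0.021297161654554524 [ 0.60663645 -0.28863995 -0.44036088]
```

View pics/s3.png

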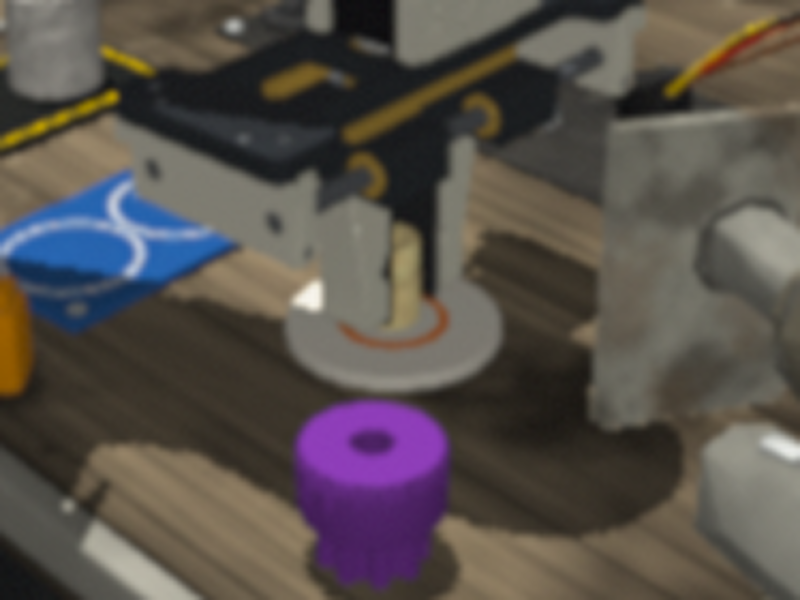

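The bush is inside the ring at about (400,325). I'll lower the last millimetre and release it.

Request:
{"method": "apply_moves", "body": {"deltas": [{"fingers":16,"delta_pos":[0,0,0.6],"angular":[0,0,0]},{"fingers":16,"delta_pos":[0,0,1.2],"angular":[0,0,0]},{"fingers":16,"delta_pos":[0,0,1.2],"angular":[0,0,0]},{"fingers":22,"delta_pos":[0,0,1.2],"angular":[0,0,0]},{"fingers":30,"delta_pos":[0,0,1.2],"angular":[0,0,0]},{"fingers":40,"delta_pos":[0,0,1.2],"angular":[0,0,0]},{"fingers":50,"delta_pos":[0,0,1.2],"angular":[0,0,0]},{"fingers":50,"delta_pos":[0,0,1.2],"angular":[0,0,0]},{"fingers":50,"delta_pos":[0,0,1.2],"angular":[0,0,0]}]}}

```text
clock: 16.3
tool_pos: [0.5406, 0.088, 0.0115]
orientation: [180.0, -0.0, -84.3]
force: [0.5, -0.3, 0.2]
opening: 0.0495
gripper_force: 0.0
```

Request:
{"method": "apply_moves", "body": {"deltas": [{"fingers":50,"delta_pos":[0,0,-15],"angular":[0,0,0]},{"fingers":50,"delta_pos":[0,0,-45],"angular":[0,0,0]},{"fingers":50,"delta_pos":[0,0,-85],"angular":[0,0,0]},{"fingers":60,"delta_pos":[0,0,-125],"angular":[0,0,0]},{"fingers":87,"delta_pos":[0,0,-150],"angular":[0,0,0]},{"fingers":87,"delta_pos":[0,0,-150],"angular":[0,0,0]},{"fingers":87,"delta_pos":[0,0,-150],"angular":[0,0,0]}]}}

```text
clock: 17.0
tool_pos: [0.5407, 0.0881, 0.1619]
orientation: [-179.9, 0.0, -84.3]
force: [-0.7, 0.3, -1.1]
opening: 0.0765
gripper_force: 0.0
```

```bash
python3 - <<'E'
from h import *
import cv2
o=ctrl.get_obs();print(o["tool_pos"],o["orientation"],o["opening"],o["force"])
mv(.5707,.3466,.16,3.8)
im=ctrl.snapshot("scene"); cv2.imwrite("pics/s4.png",cv2.resize(im[100:260,130:344,::-1],(800,600),interpolation=cv2.INTER_CUBIC))
E
```

```text
[0.54066098 0.08812902 0.16194261] [-1.79937022e+02  4.47738865e-02 -8.42960399e+01] 0.07649633231317668 [-0.67223502  0.31065093 -1.10418253]
delta [-254.2  -55.6    2.2] ang [-8.00e-02 -1.00e-02 -8.81e+01]
```

View pics/s4.png

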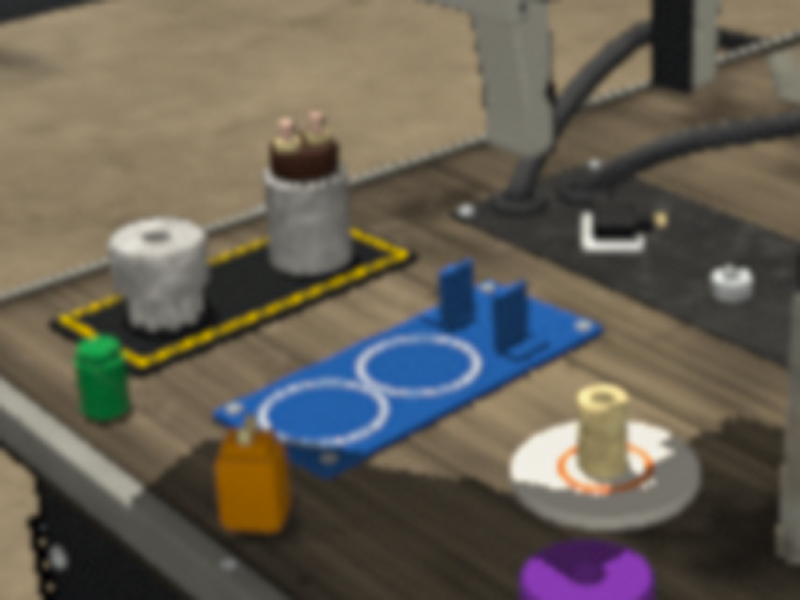

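The bush stands centred in the ring at about (604,465). Next I return the solenoid.

Request:
{"method": "apply_moves", "body": {"deltas": [{"fingers":87,"delta_pos":[-15,-3,2],"angular":[0,0,-8]},{"fingers":87,"delta_pos":[-40,-8,2],"angular":[0,0,-16]},{"fingers":87,"delta_pos":[-70,-14,2],"angular":[0,0,-24]},{"fingers":87,"delta_pos":[-100,-20,2],"angular":[0,0,-32]},{"fingers":87,"delta_pos":[-130,-27,2],"angular":[0,0,-40]},{"fingers":87,"delta_pos":[-160,-34,2],"angular":[0,0,-48]},{"fingers":87,"delta_pos":[-190,-41,2],"angular":[0,0,-56]},{"fingers":87,"delta_pos":[-217,-47,2],"angular":[0,0,-64]},{"fingers":87,"delta_pos":[-240,-52,2],"angular":[0,0,-72]},{"fingers":87,"delta_pos":[-254.2,-55.6,2],"angular":[0,0,-80]}]}}

```text
clock: 18.05
tool_pos: [0.57, 0.3477, 0.1571]
orientation: [179.9, 0.1, -3.9]
force: [-0.2, -0.0, -0.5]
opening: 0.0871
gripper_force: 0.0
```

Request:
{"method": "apply_moves", "body": {"deltas": [{"fingers":87,"delta_pos":[0,0,0],"angular":[0,0,-8.1]},{"fingers":87,"delta_pos":[0,0,0],"angular":[0,0,-8.1]},{"fingers":87,"delta_pos":[0,0,0],"angular":[0,0,-8.1]},{"fingers":87,"delta_pos":[0,0,0],"angular":[0,0,-8.1]}]}}

```text
clock: 18.45
tool_pos: [0.5705, 0.3459, 0.1589]
orientation: [180.0, 0.0, 3.6]
force: [0.7, -0.7, -0.4]
opening: 0.087
gripper_force: 0.0
```

```bash
python3 - <<'E'
from h import *
o=ctrl.get_obs();print(o["tool_pos"],o["orientation"],o["opening"],o["force"])
mv(.5707,.3466,.0242,3.8)
E
```

```text
[0.57047756 0.34594236 0.15890079] [1.79958479e+02 4.88005913e-02 3.60467988e+00] 0.08698718472125416 [ 0.72469198 -0.6654091  -0.37420875]
delta [  0.4  -0.7 134.7] ang [ 0.04  0.05 -0.2 ]
```

Request:
{"method": "apply_moves", "body": {"deltas": [{"fingers":87,"delta_pos":[0.3,-0.5,25],"angular":[0,0,-0.2]},{"fingers":87,"delta_pos":[0.3,-0.5,55],"angular":[0,0,-0.2]},{"fingers":87,"delta_pos":[0.3,-0.5,85],"angular":[0,0,-0.2]},{"fingers":87,"delta_pos":[0.3,-0.5,110],"angular":[0,0,-0.2]},{"fingers":87,"delta_pos":[0.3,-0.5,126],"angular":[0,0,-0.2]},{"fingers":87,"delta_pos":[0.3,-0.5,134],"angular":[0,0,-0.2]},{"fingers":87,"delta_pos":[0.3,-0.5,135],"angular":[0,0,-0.2]},{"fingers":87,"delta_pos":[0.3,-0.5,135],"angular":[0,0,-0.2]},{"fingers":60,"delta_pos":[0.3,-0.5,135],"angular":[0,0,-0.2]},{"fingers":50,"delta_pos":[0.3,-0.5,135],"angular":[0,0,-0.2]}]}}

```text
clock: 19.45
tool_pos: [0.5714, 0.3475, 0.0257]
orientation: [-179.9, -0.1, 4.0]
force: [0.1, 0.2, -0.3]
opening: 0.0765
gripper_force: 0.0
```

Request:
{"method": "apply_moves", "body": {"deltas": [{"fingers":44,"delta_pos":[0,0,0],"angular":[0,0,0]},{"fingers":36,"delta_pos":[0,0,0],"angular":[0,0,0]},{"fingers":36,"delta_pos":[0,0,0],"angular":[0,0,0]},{"fingers":36,"delta_pos":[0,0,0],"angular":[0,0,0]},{"fingers":36,"delta_pos":[0,0,0],"angular":[0,0,0]},{"fingers":36,"delta_pos":[0,0,0],"angular":[0,0,0]}]}}

```text
clock: 20.05
tool_pos: [0.5709, 0.3469, 0.0246]
orientation: [180.0, 0.0, 4.0]
force: [-0.5, -1.2, 0.2]
opening: 0.0424
gripper_force: 30.0
```

```bash
python3 - <<'E'
from h import *
o=ctrl.get_obs();print(o["tool_pos"],o["orientation"],o["opening"],o["force"])
mv(.5401,.2128,.0244,5.9)
E
```

```text
[0.57091762 0.34688278 0.02460213] [1.79990490e+02 4.88246611e-03 4.01299351e+00] 0.04239934033790096 [-0.52967996 -1.22460811  0.23992899]
delta [-40.1 131.6   0.2] ang [ 0.01  0.01 -1.89]
```

Request:
{"method": "apply_moves", "body": {"deltas": [{"fingers":36,"delta_pos":[0,0,-12],"angular":[0,0,0]},{"fingers":36,"delta_pos":[0,0,-35],"angular":[0,0,0]},{"fingers":36,"delta_pos":[0,0,-60],"angular":[0,0,0]},{"fingers":36,"delta_pos":[-6,20,-70],"angular":[0,0,0]},{"fingers":36,"delta_pos":[-15,48,-70],"angular":[0,0,-1]},{"fingers":36,"delta_pos":[-24,77,-70],"angular":[0,0,-1.5]},{"fingers":36,"delta_pos":[-32,104,-70],"angular":[0,0,-1.9]},{"fingers":36,"delta_pos":[-38,124,-68],"angular":[0,0,-1.9]},{"fingers":36,"delta_pos":[-40,131.6,-60],"angular":[0,0,-1.9]},{"fingers":36,"delta_pos":[-40,131.6,-45],"angular":[0,0,-1.9]}]}}

```text
clock: 21.05
tool_pos: [0.5408, 0.2125, 0.0703]
orientation: [-179.9, -0.1, 5.8]
force: [0.0, 0.3, -4.3]
opening: 0.0426
gripper_force: 30.0
```

Request:
{"method": "apply_moves", "body": {"deltas": [{"fingers":36,"delta_pos":[0,0,12],"angular":[0,0,0]},{"fingers":36,"delta_pos":[0,0,26],"angular":[0,0,0]},{"fingers":36,"delta_pos":[0,0,36],"angular":[0,0,0]},{"fingers":36,"delta_pos":[0,0,42],"angular":[0,0,0]},{"fingers":36,"delta_pos":[0,0,44.5],"angular":[0,0,0]},{"fingers":36,"delta_pos":[0,0,44.5],"angular":[0,0,0]},{"fingers":36,"delta_pos":[0,0,44.5],"angular":[0,0,0]}]}}

```text
clock: 21.75
tool_pos: [0.5406, 0.2133, 0.0254]
orientation: [-180.0, -0.0, 5.9]
force: [-0.0, -0.0, -4.8]
opening: 0.0428
gripper_force: 30.0
```

Request:
{"method": "apply_moves", "body": {"deltas": [{"fingers":36,"delta_pos":[0,0,0.6],"angular":[0,0,0]},{"fingers":36,"delta_pos":[0,0,1.2],"angular":[0,0,0]},{"fingers":36,"delta_pos":[0,0,1.2],"angular":[0,0,0]},{"fingers":45,"delta_pos":[0,0,1.2],"angular":[0,0,0]},{"fingers":55,"delta_pos":[0,0,1.2],"angular":[0,0,0]},{"fingers":70,"delta_pos":[0,0,1.2],"angular":[0,0,0]},{"fingers":87,"delta_pos":[0,0,1.2],"angular":[0,0,0]},{"fingers":87,"delta_pos":[0,0,1.2],"angular":[0,0,0]},{"fingers":87,"delta_pos":[0,0,1.2],"angular":[0,0,0]}]}}

```text
clock: 22.65
tool_pos: [0.5402, 0.2129, 0.0238]
orientation: [180.0, 0.0, 5.9]
force: [0.5, -0.8, 0.4]
opening: 0.0796
gripper_force: 0.0
```

Request:
{"method": "apply_moves", "body": {"deltas": [{"fingers":87,"delta_pos":[0,0,-20],"angular":[0,0,0]},{"fingers":87,"delta_pos":[0,0,-60],"angular":[0,0,0]},{"fingers":87,"delta_pos":[0,0,-100],"angular":[0,0,0]},{"fingers":87,"delta_pos":[0,0,-130],"angular":[0,0,0]},{"fingers":87,"delta_pos":[0,0,-130],"angular":[0,0,0]},{"fingers":87,"delta_pos":[0,0,-130],"angular":[0,0,0]}]}}

```text
clock: 23.25
tool_pos: [0.5403, 0.2132, 0.1545]
orientation: [-179.9, -0.1, 5.9]
force: [0.4, 0.5, -0.7]
opening: 0.087
gripper_force: 0.0
```

```bash
python3 - <<'E'
from h import *
o=ctrl.get_obs();print(o["tool_pos"],o["orientation"],o["opening"],o["force"])
mv(.481,.3415,.155,3.8); mv(.481,.3415,.017,3.8)
E
```

```text
[0.54033545 0.21316847 0.15453924] [-1.79926594e+02 -7.53625821e-02  5.90639340e+00] 0.08703924436218748 [ 0.40844029  0.48902569 -0.67691641]
delta [ -45.8 -133.8   -0.3] ang [-0.07 -0.07  2.11]
delta [ -46.  -133.6  137.7] ang [-0.07 -0.07  2.11]
```

Request:
{"method": "apply_moves", "body": {"deltas": [{"fingers":87,"delta_pos":[-8,-22,0],"angular":[0,0,0]},{"fingers":87,"delta_pos":[-18,-54,0],"angular":[0,0,1]},{"fingers":87,"delta_pos":[-30,-87,0],"angular":[0,0,2]},{"fingers":87,"delta_pos":[-40,-117,0],"angular":[0,0,2.1]},{"fingers":87,"delta_pos":[-45.8,-133.6,0],"angular":[0,0,2.1]},{"fingers":87,"delta_pos":[-45.8,-133.6,0],"angular":[0,0,2.1]},{"fingers":87,"delta_pos":[-45.8,-133.6,20],"angular":[0,0,2.1]},{"fingers":87,"delta_pos":[-45.8,-133.6,50],"angular":[0,0,2.1]},{"fingers":87,"delta_pos":[-45.8,-133.6,75],"angular":[0,0,2.1]},{"fingers":87,"delta_pos":[-45.8,-133.6,90],"angular":[0,0,2.1]}]}}

```text
clock: 24.25
tool_pos: [0.4801, 0.3389, 0.061]
orientation: [179.8, 0.2, 3.8]
force: [0.5, 0.6, -0.7]
opening: 0.0871
gripper_force: 0.0
```

Request:
{"method": "apply_moves", "body": {"deltas": [{"fingers":87,"delta_pos":[0,0,18],"angular":[0,0,0]},{"fingers":87,"delta_pos":[0,0,34],"angular":[0,0,0]},{"fingers":87,"delta_pos":[0,0,44],"angular":[0,0,0]},{"fingers":87,"delta_pos":[0,0,47.5],"angular":[0,0,0]},{"fingers":87,"delta_pos":[0,0,47.5],"angular":[0,0,0]},{"fingers":60,"delta_pos":[0,0,47.5],"angular":[0,0,0]},{"fingers":52,"delta_pos":[0,0,47.5],"angular":[0,0,0]},{"fingers":47,"delta_pos":[0,0,47.5],"angular":[0,0,0]}]}}

```text
clock: 25.05
tool_pos: [0.4812, 0.3415, 0.0171]
orientation: [-179.9, -0.0, 3.8]
force: [-0.5, 0.4, 0.1]
opening: 0.0684
gripper_force: 0.0
```

Request:
{"method": "apply_moves", "body": {"deltas": [{"fingers":40,"delta_pos":[0,0,0],"angular":[0,0,0]},{"fingers":40,"delta_pos":[0,0,0],"angular":[0,0,0]},{"fingers":40,"delta_pos":[0,0,0],"angular":[0,0,0]},{"fingers":40,"delta_pos":[0,0,0],"angular":[0,0,0]},{"fingers":40,"delta_pos":[0,0,0],"angular":[0,0,0]}]}}

```text
clock: 25.55
tool_pos: [0.481, 0.3413, 0.0165]
orientation: [-180.0, -0.0, 3.8]
force: [-0.9, 0.9, 1.9]
opening: 0.0466
gripper_force: 30.0
```

```bash
python3 - <<'E'
from h import *
o=ctrl.get_obs();print(o["tool_pos"],o["orientation"],o["opening"],o["force"])
mv(.480,.2080,.0165,5.9)
E
```

```text
[0.48100965 0.3412823  0.01654965] [-1.79983987e+02 -1.48846192e-02  3.82101145e+00] 0.04664619695177784 [-0.91643227  0.88326724  1.8950138 ]
delta [ -9.9 132.9   0. ] ang [-0.02 -0.02 -2.08]
```

Request:
{"method": "apply_moves", "body": {"deltas": [{"fingers":40,"delta_pos":[0,0,-15],"angular":[0,0,0]},{"fingers":40,"delta_pos":[0,0,-40],"angular":[0,0,0]},{"fingers":40,"delta_pos":[0,0,-65],"angular":[0,0,0]},{"fingers":40,"delta_pos":[-2,20,-75],"angular":[0,0,0]},{"fingers":40,"delta_pos":[-4,46,-78],"angular":[0,0,-1]},{"fingers":40,"delta_pos":[-6,76,-78],"angular":[0,0,-1.5]},{"fingers":40,"delta_pos":[-8,103,-78],"angular":[0,0,-2]},{"fingers":40,"delta_pos":[-10,124,-75],"angular":[0,0,-2.1]},{"fingers":40,"delta_pos":[-10,132.9,-65],"angular":[0,0,-2.1]},{"fingers":40,"delta_pos":[-10,132.9,-50],"angular":[0,0,-2.1]}]}}

```text
clock: 26.55
tool_pos: [0.4796, 0.2064, 0.066]
orientation: [-180.0, -0.0, 5.8]
force: [-0.2, -0.1, -3.8]
opening: 0.0466
gripper_force: 30.0
```

Request:
{"method": "apply_moves", "body": {"deltas": [{"fingers":40,"delta_pos":[0,0,15],"angular":[0,0,0]},{"fingers":40,"delta_pos":[0,0,30],"angular":[0,0,0]},{"fingers":40,"delta_pos":[0,0,41],"angular":[0,0,0]},{"fingers":40,"delta_pos":[0,0,47],"angular":[0,0,0]},{"fingers":40,"delta_pos":[0,0,49.5],"angular":[0,0,0]},{"fingers":40,"delta_pos":[0,0,49.5],"angular":[0,0,0]},{"fingers":40,"delta_pos":[0,0,49.5],"angular":[0,0,0]}]}}

```text
clock: 27.25
tool_pos: [0.4801, 0.2082, 0.0172]
orientation: [-180.0, -0.0, 5.9]
force: [-0.1, 0.1, -2.9]
opening: 0.0462
gripper_force: 30.0
```

Request:
{"method": "apply_moves", "body": {"deltas": [{"fingers":40,"delta_pos":[0,0,0.5],"angular":[0,0,0]},{"fingers":40,"delta_pos":[0,0,0.8],"angular":[0,0,0]},{"fingers":40,"delta_pos":[0,0,0.8],"angular":[0,0,0]},{"fingers":50,"delta_pos":[0,0,0.8],"angular":[0,0,0]},{"fingers":60,"delta_pos":[0,0,0.8],"angular":[0,0,0]},{"fingers":75,"delta_pos":[0,0,0.8],"angular":[0,0,0]},{"fingers":87,"delta_pos":[0,0,0.8],"angular":[0,0,0]},{"fingers":87,"delta_pos":[0,0,0.8],"angular":[0,0,0]},{"fingers":87,"delta_pos":[0,0,0.8],"angular":[0,0,0]}]}}

```text
clock: 28.15
tool_pos: [0.4798, 0.2078, 0.016]
orientation: [180.0, 0.0, 5.9]
force: [0.2, 0.5, 0.3]
opening: 0.0838
gripper_force: 0.0
```

Request:
{"method": "apply_moves", "body": {"deltas": [{"fingers":87,"delta_pos":[0,0,-20],"angular":[0,0,0]},{"fingers":87,"delta_pos":[0,0,-60],"angular":[0,0,0]},{"fingers":87,"delta_pos":[0,0,-100],"angular":[0,0,0]},{"fingers":87,"delta_pos":[0,0,-140],"angular":[0,0,0]},{"fingers":87,"delta_pos":[0,0,-180],"angular":[0,0,0]},{"fingers":87,"delta_pos":[0,0,-190],"angular":[0,0,0]},{"fingers":87,"delta_pos":[0,0,-190],"angular":[0,0,0]},{"fingers":87,"delta_pos":[0,0,-190],"angular":[0,0,0]}]}}

```text
clock: 28.95
tool_pos: [0.4792, 0.2075, 0.2051]
orientation: [180.0, 0.1, 5.9]
force: [0.1, -0.9, -0.4]
opening: 0.0871
gripper_force: 0.0
```

```bash
python3 - <<'E'
from h import *
import cv2
im=ctrl.snapshot("scene"); cv2.imwrite("pics/s5.png",cv2.resize(im[100:260,130:344,::-1],(800,600),interpolation=cv2.INTER_CUBIC))
E
```

```text
(no output)
```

View pics/s5.png

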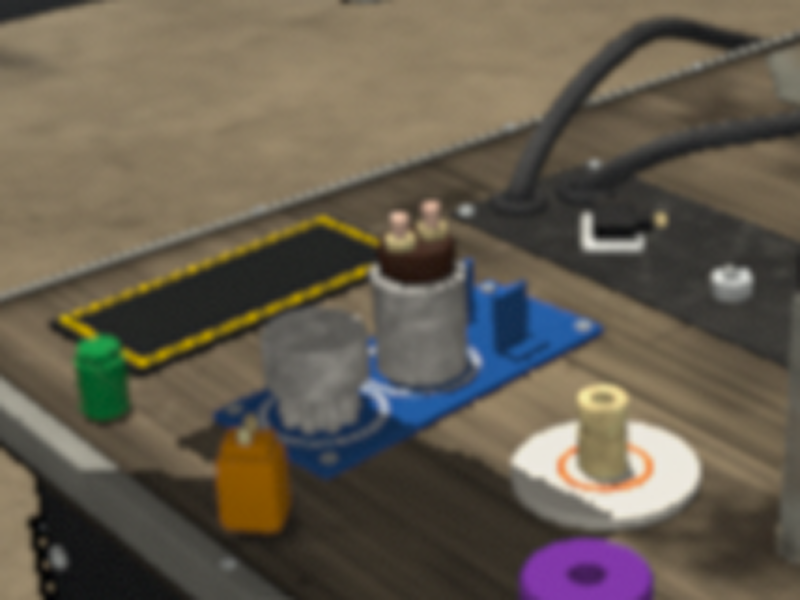

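The pinion (316,330) and the solenoid (416,240) are back where they stood. The bush is in the ring at (604,465), and the four bystanders have not moved.

```bash
python3 -c "
from plant import ctrl
print(ctrl.close_job())"
```

```text
the job is handed in; nothing more can be done
None
```

The job is handed in at about 29 s of the 112 s allowed: the last picture shows the bush upright in the orange ring, the solenoid and pinion back in the rack where they stood, and the four bystanders unmoved; no verdict was returned.

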